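Clamp a stove's pump plunger in a cam-lever vise

ROBOT

A 6-joint arm with a two-finger parallel gripper is mounted at the origin on the work surface. World frame = base frame: x ahead of the robot, y to its left, z up, the work surface at z = 0. Lengths are in m, angles in degrees, forces in N, time in s.
With the tool pointing down it reaches from about 0.35 to 0.775 m from the base axis. Payload 7.3 kg.
Tool frame: the origin (TCP) lies between the finger pads; the fingertips stand 19 mm ahead of it and the grasp point (between the pads) is the TCP; z points along the fingers, y is the direction in which the jaws open and shut (so a half turn about z gives the same grasp; the last joint's range is limited). The gripper opens to 92 mm and grips with 3 to 60 N. Pads are 19 mm wide; open, the fingers measure 130 mm over their backs; the gripper's body (75 mm by 190 mm) begins 47 mm behind the grasp point.
Start: joints at [-80.099, 19.595, 87.324, -0, 73.075, -8.365], TCP at [0.165, -0.499, 0.246] pointing down, gripper open.
Joint ranges: [-145.02, 145.02], [-44.19, 115.74], [2.07, 154.8], [-57.11, 237.11], [16.16, 152.29], [-177.93, 177.93]. Speed limits (degrees/s): [147.25, 147.25, 180, 180, 180, 180].

INTERFACE

Orientations are given as [roll, pitch, yaw] about the fixed x, y, z axes, in that order (R = Rz(yaw) Ry(pitch) Rx(roll)).
In Python, from station import robot, imaging, close_job, models gives the robot as it stands. The module is installed in compiled form; this text tells all that it offers.
- The arm moves only by the shell command python3 -m crank 'ROWS' [FORCE]. ROWS is JSON, one flat list of numbers, 7 for each row, row after row: the turn, a rotation vector about the tool's x, y, z normalised to -1 to 1, where 1 is 0.1 rad, then the shift along the tool's x, y, z normalised to -1 to 1, where 1 is 40 mm, then the finger opening in mm, from 0 to 91.8. In form: [ax, ay, az, tx, ty, tz, gripper, ax, ay, az, tx, ty, tz, gripper, ...]. A call has exactly 10 rows; each row shifts and turns the commanded pose from where the row before left it, along the tool's axes as they then stand; what a row does not reach is not made up. A row lasts 1/12 s, in which the tool goes at most 41.7 mm and 7.16 degrees, less where a joint would pass 70% of its speed; a pose out of reach is approached as far as the arm can. A call with a number of a shift or a turn outside -1 to 1 is refused whole. A call with a gripper value outside its range is refused whole. The fingers move at their own pace and stop on an object; FORCE is the grip in N (left out, the last holds). Time passes only in rows, so rows that do not move let the fingers close, or fill a call up. It gives the time, the measured TCP pose, the force and the opening at its end, in the units of the state.
- robot.observe(): the state, without advancing time (a new reading comes with each control period).
- imaging.read_camera(name): name is "side" or "top"; returns a dict with "color" (480x640x3 uint8, red, green, blue), "vfov" (degrees; the focal length in pixels is half the picture's height over the tangent of half this angle, whatever the lens; pixels are square), "cx", "cy" (the principal point, pixels), "k1" (the pictures are not rectified: a ray, as slopes to the right and down, at radius r is drawn at 1 + k1 r^2 times it, then the intrinsics apply), "rvec" (rotation vector, rad) and "tvec" (3), from world to camera coordinates, as OpenCV has them. Camera axes: x right, y down, z forward; pixel columns grow to the right and rows downward; lengths in m; the calibration is good to about 2 mm. A picture is of the moment at which its call begins. There is no depth.
- close_job(): hands the job in, once; it reports no verdict.
Trained networks look in a picture, given as the dict that the camera call returned (one of the last four; its "shot" number tells which), for a name from the list of things; names that differ only in an ending like _2 or _b are one class to them, and where a whole thing is asked for, a point or a joint stands for the part that bears it (a point fixed in the world has none). Each returns a list of dicts, best first, with "confidence" (0 to 1); they miss things now and then, are a little off and sometimes report something else, mostly with a low value. They report only what shows in the picture. A call takes as long as a camera call. They do not tell look-alikes from the thing itself.
- models.cut_out(picture, name): "region" (480x640 bool, what is visible of it).
- models.place_of(picture, name): "position" ([x, y, z] in m, in the coordinates of the camera as it stood for that picture, good to about 4 mm: a listed point, or the origin of a listed thing).
The state is a dict: "t": time; "joints": joint angles; "joint_velocities": joint speeds; "joint_efforts": joint torques, N m; "tool_pos": TCP position; "tcp_rot": TCP orientation; "wrist_force": force on the tool from outside, world axes, zero at the start; "moment": the same for the moment, N m; "grip_width": finger opening in m.
Only numpy, scipy, OpenCV 4.12 (cv2) and the standard library are available. Lean on these libraries where they do the work, as an engineer would, in place of code of your own. Each camera call takes 0.05 s, during which the arm holds its last target. There are 200 camera calls.

TASK

The stove's pump cup is due for renewal: lay the pump plunger's brass rod on the step between the open jaws of the cam vise, level and along the jaws, its round rubber cup standing clear just past their right-hand side (seen from the lever end). Then turn the cam by its lever until its high point is squarely against the sprung follower, lever straight back in line with the vise, so that the jaws grip the rod, and let go. Leave the pliers, washer and grease jar where they lie.

Things in the scene. Friction and masses are not known exactly. Their poses are not given: they have to be found in the camera images.
- plunger: Loose pump plunger, about 110 g. Brass rod, diameter 10 mm, 130 mm long along y; origin on its axis, mid-rod. At the -y end a black rubber cup (disc, diameter 28, y -65 to -79 mm), then a 6 mm thread to -95 mm. At +y a black octagonal cap (28 mm across flats, y 66 to 88 mm; collar from 63). On the bench its axis is 14 mm up. Balances at y = -8 mm; grip the bare rod from above at y = 15 to 40 mm.
- plunger_cup (a point): Centre of the plunger's rubber cup, on the plunger's axis, 72 mm from its origin towards -y.
- vise: Small grey cam vise fixed to the bench, 160 mm long, 76 mm wide; origin under its middle, x from the cam and lever end to the fixed jaw, y to the left seen from the lever end, z up. Soft aluminium jaws 60 mm long (y = -30 to 30 mm), tops 54 mm above the bench, mouths bevelled above 48 mm. Beyond the jaws' ends nothing but the lever is higher than 17 mm.
- seat (a point): Place for the laid-in rod's axis: midway between the open jaws (gap 18 mm) at mid-length, 5 mm above the flat step that carries the rod, 43 mm above the bench. Axes as the vise's; the jaws close along x. With the plunger's origin at y = +20 mm here the cup stands 15 mm past the right side and the rod balances. The fixed jaw's face is at x = +9, so the clamped rod's axis is at about x = +4 mm.
- cam (a joint): Cam angle (rad) about its upright axis: 0 = high point square on the follower, lever straight back (vise -x). Negative = lever out to the right (-1.571 = straight to vise -y). Starts at -2.0 to -1.68, grows as the lever swings clockwise seen from above, can overrun to +0.6. Steel disc, diameter 48 mm, centre 10 mm off the axis. Stays where left; about 3 N at the knob turns it.
- cam_axis (a point): Point on the cam's upright turning axis, 50 mm above the bench, 70 mm behind the seat (vise -x).
- cam_knob (a point): Axis of the upright black round knob at the end of the cam's flat steel lever, 85 mm from the cam axis, 70 mm above the bench. Knob: diameter 18 mm, from 49 to 86 mm above the bench, fixed to the lever. Lever bar: 14 mm wide, 41 to 49 mm above the bench.
- follower (a joint): Travel (m) of the dark steel sprung follower block that the cam pushes and that carries the moving jaw: 0 at rest (springs keep it back, jaws open), about 0.010 when the cam's high point bears on it.
- jaw: Moving soft aluminium jaw on stiff springs in front of the follower; it gives 1 to 2 mm as it grips the rod. Its origin coincides with the vise's when open.
- pliers: Loose bystander: long-nose pliers with orange handles, 175 mm long, 80 mm wide, 13 mm high; origin under the pivot, x towards the nose.
- washer: Loose bystander: black rubber washer, 34 mm across, 6 mm thick, flat on the bench; origin under its centre.
- grease_jar: Loose bystander: small grey jar with white lid, diameter 52 mm, 42 mm high; origin under its centre.
There are look-alikes about, which are no part of the job. Of the things that look like the plunger, take the one that is farthest to the robot's right at the start.

How it is judged (in metres and radians):
On the way:
1. the plunger lies released on the step between the open jaws, cup to the right, before the cam is turned (z of plunger in the frame of seat between -0.004 and 0.004 m and y of plunger in the frame of seat between -0.005 and 0.036 m and y of plunger_cup in the frame of seat below -0.03 m and contact force between the fingers and plunger below 0.1 N and value of joint cam below -1.2 rad and x of plunger in the frame of seat between -0.01 and 0.01 m), for 0.2 s.
At the end, for the whole second after the job is handed in: Cam within 0.17 rad of its high point, follower pushed 9.5 mm or more; moving jaw presses the rod with over 8 N; rod along the jaws within 0.08 rad, its middle within 4 mm of seat height, 10 mm of seat x and 5 mm right to 36 mm left of the jaws' middle, cup out to the right; at rest (value of joint cam between -0.17 and 0.17 rad and value of joint follower above 0.0095 m and contact force between jaw and plunger above 8 N and z of plunger in the frame of seat between -0.004 and 0.004 m and y of plunger in the frame of seat between -0.005 and 0.036 m and y of plunger_cup in the frame of seat below -0.03 m and angle between the y axis of plunger and the y axis of seat, either way round below 0.08 rad and linear speed of plunger below 0.01 m/s and x of plunger in the frame of seat between -0.01 and 0.01 m); the robot touches nothing.
It fails at once if the pliers are moved more than 15 mm (distance of pliers from where it was at the start of the episode above 0.015 m).
It fails at once if the washer is moved more than 15 mm (distance of washer from where it was at the start of the episode above 0.015 m).
It fails at once if the grease jar is moved more than 15 mm (distance of grease_jar from where it was at the start of the episode above 0.015 m).
It also fails if it takes over 59 s, if anything falls off the work surface, if the arm or the gripper's body presses on something with over 40 N, if the wrist force passes 120 N, or if a joint passes its speed limit or range.

## Working session

There is one attempt and no reset: what is moved stays moved. The work goes in short steps, Python scripts to look and compute and a shell command to move; the robot and the scene stay as the last step left them, time stands still between calls to the robot, and variables do not carry over. Pictures are saved under pics/ and viewed, about 8 in all and at most 12, crops included, and the job is handed in when it is done.

```bash
mkdir -p pics; cat > h.py <<'E'
import numpy as np, cv2
from station import robot, imaging, close_job, models
from scipy.spatial.transform import Rotation as Ro
def Rt(p): return Ro.from_rotvec(np.ravel(p['rvec'])).as_matrix(), np.ravel(p['tvec'])
def toworld(p,x):
    R,t=Rt(p); return R.T@(np.array(x)-t)
def f(p): return 240/np.tan(np.radians(p['vfov'])/2)
def ray(p,u,v):
    d=np.array([(u-p['cx'])/f(p),(v-p['cy'])/f(p)]); s=d.copy()
    for _ in range(20): s=d/(1+p['k1']*(s@s))
    R,t=Rt(p); return -R.T@t, R.T@np.array([s[0],s[1],1])
def onz(p,u,v,z):
    c,d=ray(p,u,v); return c+d*(z-c[2])/d[2]
def proj(p,X):
    R,t=Rt(p); x=R@np.array(X)+t; s=x[:2]/x[2]; s=s*(1+p['k1']*(s@s)); return s*f(p)+[p['cx'],p['cy']]
def save(p,n): cv2.imwrite('pics/'+n,p['color'][:,:,::-1])
E
cat > a.py <<'E'
from h import *
np.set_printoptions(precision=4,suppress=True)
for c in ['top','side']:
    p=imaging.read_camera(c); save(p,c+'0.png')
    R,t=Rt(p); print(c,p['vfov'],'cam at',-R.T@t)
    for n in ['plunger','plunger_cup','vise','seat','cam_axis','cam_knob','jaw','pliers','washer','grease_jar']:
        for d in models.place_of(p,n):
            w=toworld(p,d['position']); print(c,n,round(d['confidence'],2),w,proj(p,w).round())
print(robot.observe())
E
python3 a.py
```

```text
top 44.839008753664125 cam at [0.3454 0.0798 1.6845]
top plunger 0.85 [0.4629 0.223  0.0138] [285. 263.]
top plunger 0.78 [0.6348 0.3814 0.0145] [232. 203.]
top plunger 0.75 [0.2838 0.5465 0.0143] [169. 324.]
top plunger 0.72 [0.2978 0.3242 0.0145] [247. 320.]
top plunger_cup 0.89 [0.4838 0.1555 0.0129] [308. 256.]
top plunger_cup 0.81 [0.6857 0.4443 0.0129] [211. 185.]
top plunger_cup 0.63 [0.2373 0.3624 0.0177] [233. 342.]
top plunger_cup 0.62 [0.3106 0.477  0.0133] [194. 315.]
top vise 0.82 [ 0.5808 -0.0715 -0.0027] [387. 224.]
top vise 0.38 [0.4845 0.1524 0.0157] [309. 255.]
top seat 0.9 [ 0.6112 -0.0678  0.0411] [387. 212.]
top cam_axis 0.71 [ 0.5387 -0.0795  0.0528] [391. 237.]
top cam_knob 0.6 [ 0.5867 -0.1498  0.0714] [417. 219.]
top jaw 0.67 [ 0.5878 -0.0716  0.0015] [387. 222.]
top pliers 0.67 [ 0.7131  0.2282 -0.0017] [286. 178.]
top washer 0.46 [ 0.3973 -0.349   0.0019] [484. 289.]
top washer 0.33 [ 0.6122 -0.0656  0.0364] [386. 212.]
top grease_jar 0.53 [ 0.7705  0.0174 -0.001 ] [357. 160.]
top grease_jar 0.29 [ 0.6102 -0.0674  0.0392] [387. 212.]
side 47.192275010138204
[... 750 characters left out ...]
liers 0.63 [ 0.7094  0.2255 -0.0021] [230. 252.]
side washer 0.52 [ 0.5396 -0.083   0.0528] [366. 202.]
side washer 0.39 [ 0.3991 -0.3512  0.002 ] [467. 188.]
side grease_jar 0.58 [0.772  0.015  0.0041] [273. 194.]
{'t': 1.1, 'joints': array([-80.1003,  19.5935,  87.3237,  -0.0011,  73.0762,  -8.3641]), 'joint_velocities': array([-0.0395, -0.0028,  0.1153, -0.0433, -0.0112,  0.1078]), 'joint_efforts': array([  0.0011, -43.1139, -24.4476,   0.0718,   0.0483,  -0.    ]), 'tool_pos': array([ 0.1646, -0.4986,  0.2458]), 'tcp_rot': array([179.9936,   0.002 ,  18.2641]), 'wrist_force': array([0.1845, 0.8732, 0.5233]), 'moment': array([-0.0525, -0.003 , -0.0259]), 'grip_width': 0.09167130741865921}
```

```bash
python3 - <<'E'
import cv2
a=cv2.imread('pics/top0.png'); c=a[130:370,150:510]; c=cv2.resize(c,None,fx=2.2,fy=2.2,interpolation=cv2.INTER_CUBIC); cv2.imwrite('pics/topc.png',c)
E
```

```text
(no output)
```

View pics/topc.png

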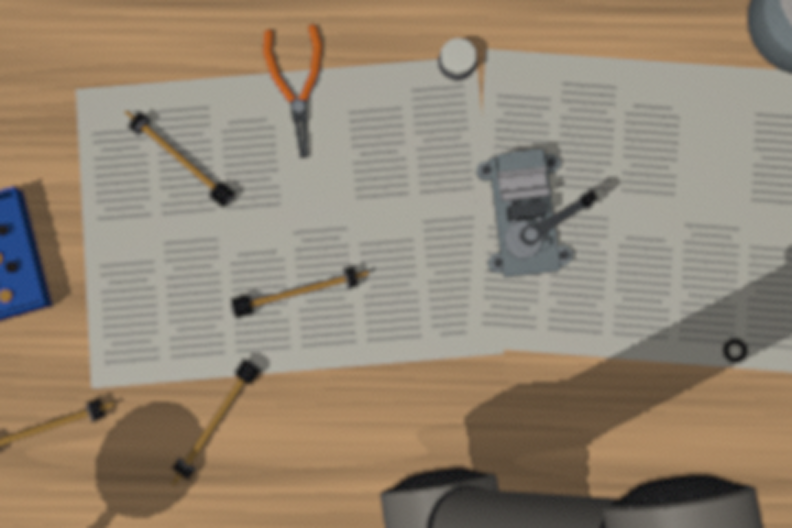

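View pics/side0.png

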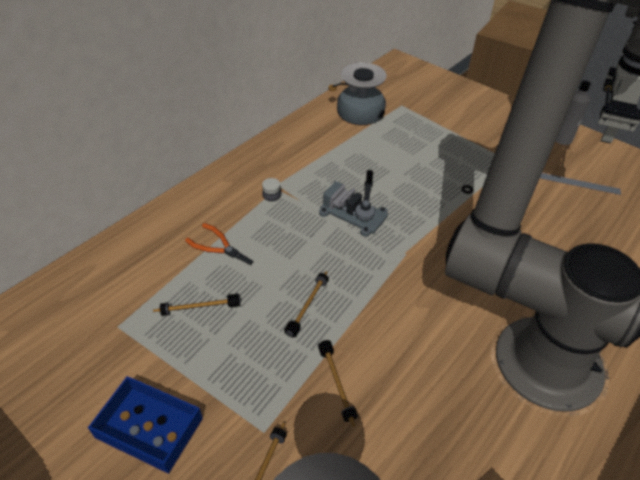

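```bash
cat > b.py <<'E'
from h import *
np.set_printoptions(precision=4,suppress=True)
T={'plunger':(.463,.223),'plunger_cup':(.4845,.153),'vise':(.583,-.071),'seat':(.609,-.07),'cam_axis':(.539,-.081),'cam_knob':(.585,-.151),'jaw':(.584,-.073)}
for c in ['top','side']:
    acc={n:[] for n in T}
    for k in range(5):
        p=imaging.read_camera(c)
        for n in T:
            for d in models.place_of(p,n):
                w=toworld(p,d['position'])
                if np.hypot(*(w[:2]-T[n]))<.025: acc[n].append(w);break
    for n in T: print(c,n,len(acc[n]),np.median(acc[n],0),np.std(acc[n],0))
    for n,z in (('plunger',.014),('vise',.017)):
        for d in models.cut_out(p,n):
            m=d['region'].astype(np.uint8)
            v,u=np.nonzero(m); P=np.array([onz(p,a,b,z)[:2] for a,b in zip(u,v)])
            if np.hypot(*(P.mean(0)-T[n]))>.04: continue
            if n=='plunger':
                hsv=cv2.cvtColor(p['color'],cv2.COLOR_RGB2HSV)[v,u]
                s=(hsv[:,1]>100)&(hsv[:,2]>90)
                print('brass px',s.sum()); 
                if s.sum()<15: s[:]=True
                Q=P[s]; a=cv2.fitLine(Q.astype(np.float32),cv2.DIST_HUBER,0,.001,.001).ravel()
                print(c,n,'brass mean',Q.mean(0),'dir',np.degrees(np.arctan2(a[1],a[0])),'range',((Q-a[2:])@a[:2]).min(),((Q-a[2:])@a[:2]).max(), 'pt',a[2:])
                a=cv2.fitLine(P.astype(np.float32),cv2.DIST_HUBER,0,.001,.001).ravel()
                print('whole',P.mean(0),np.degrees(np.arctan2(a[1],a[0])))
            else:
                a=cv2.fitLine(P.astype(np.float32),cv2.DIST_L2,0,.001,.001).ravel()
                print(c,n,'mask mean',P.mean(0),np.degrees(np.arctan2(a[1],a[0])),cv2.minAreaRect(P.astype(np.float32)))
    # metric rectified view at jaw-top height
    g=[[proj(p,(.68-.0004*i,.0-.0004*j,.05)) for j in range(500)] for i in range(500)]
    g=np.float32(g); im=cv2.remap(p['color'],g[:,:,0],g[:,:,1],cv2.INTER_CUBIC)
    cv2.imwrite(f'pics/rect_{c}.png',im[:,:,::-1])
a,b=cv2.imread('pics/rect_top.png')[:,:390],cv2.imread('pics/rect_side.png')[:,:390]
cv2.imwrite('pics/rect.png',np.hstack([a,b]))
E
python3 b.py
```

```text
top plunger 4 [0.4633 0.2199 0.0158] [0.0009 0.0007 0.0008]
top plunger_cup 5 [0.4824 0.1544 0.016 ] [0.0011 0.0007 0.0016]
top vise 5 [ 0.5829 -0.0719 -0.0018] [0.0014 0.0014 0.0005]
top seat 5 [ 0.6104 -0.0674  0.0406] [0.0003 0.0025 0.0013]
top cam_axis 4 [ 0.5384 -0.0759  0.0509] [0.0017 0.0012 0.0014]
top cam_knob 5 [ 0.5867 -0.152   0.0702] [0.0011 0.0013 0.0013]
top jaw 5 [ 0.5841 -0.0722 -0.0014] [0.0011 0.0022 0.0011]
brass px 93
top plunger brass mean [0.4632 0.2269] dir -74.39942 range -0.07520462781884528 0.06754421567216463 pt [0.4685 0.2073]
whole [0.4589 0.2393] -74.042564
top vise mask mean [ 0.5723 -0.0784] 8.596676 ((0.5761048197746277, -0.0937863439321518), (0.1642153263092041, 0.1474265456199646), 8.204865455627441)
side plunger 4 [0.4631 0.2256 0.0158] [0.0017 0.0013 0.0019]
side plunger_cup 5 [0.4817 0.1509 0.0149] [0.0007 0.0009 0.0008]
side vise 5 [ 0.5856 -0.0735 -0.0018] [0.0018 0.0014 0.0023]
side seat 5 [ 0.6072 -0.0735  0.04  ] [0.0005 0.0006 0.0007]
side cam_axis 5 [ 0.5429 -0.0827  0.0512] [0.0013 0.0019 0.0019]
side cam_knob 5 [ 0.5826 -0.1519  0.0709] [0.0016 0.0007 0.0018]
side jaw 5 [ 0.5855 -0.0736  0.0018] [0.0016 0.0015 0.0005]
brass px 161
side plunger brass mean [0.4647 0.2169] dir -73.974976 range -0.057721205852701844 0.06052830602433654 pt [0.4647 0.2169]
whole [0.4604 0.2325] -74.36502
side vise mask mean [ 0.5758 -0.08  ] -21.312143 ((0.5879661440849304, -0.0834714025259018), (0.1687927395105362, 0.2365913689136505), 51.27326965332031)
```

View pics/rect.png

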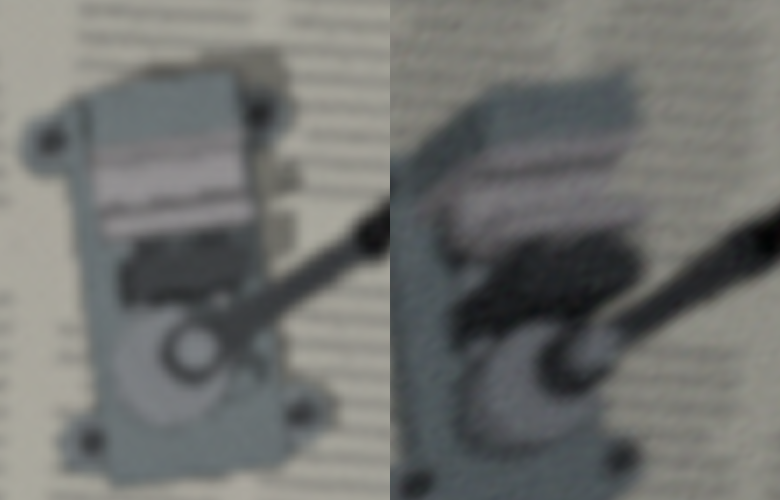

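```bash
python3 -m crank '[0,0,-1,0,0,0,60, 0,0,-1,0,0,0,60, 0,0,-1,0,0,0,60, 0,0,-1,0,0,0,60, 0,0,-1,0,0,0,60, 0,0,-1,0,0,0,60, 0,0,-1,0,0,0,60, 0,0,-1,0,0,0,60, 0,0,-1,0,0,0,60, 0,0,-1,0,0,0,60]' 50
python3 -m crank '[0,0,-1,0,0,0,60, 0,0,-1,0,0,0,60, 0,0,-1,0,0,0,60, 0,0,-1,0,0,0,60, 0,0,-1,0,0,0,60, 0,0,-0.24,0,0,0,60, 0,0,0,0.475,0.87,0,60, 0,0,0,0.475,0.87,0,60, 0,0,0,0.475,0.87,0,60, 0,0,0,0.475,0.87,0,60]'
python3 - <<'E'
import cv2,numpy as np
a=cv2.cvtColor(cv2.imread('pics/rect_top.png'),cv2.COLOR_BGR2GRAY).astype(float)
def sc(ang,x0,x1,y0,y1,ax):
    c=((x0+x1)/2,(y0+y1)/2)
    b=cv2.warpAffine(a,cv2.getRotationMatrix2D(c,ang,1),(500,500),flags=cv2.INTER_CUBIC)[y0:y1,x0:x1]
    return np.abs(np.diff(b.mean(ax))).__pow__(2).sum()
for nm,box,ax in (('jaws',(110,235,110,240),1),('back',(110,250,60,110),1),('base left',(60,150,180,430),0)):
    A=np.arange(-15,15.1,.5); s=[sc(t,*box,ax) for t in A]; i=np.argmax(s); print(nm,A[i],np.round(s[i-3:i+4],1))
E
```

```text
t: 6.13
tool_pos: [0.1646, -0.4985, 0.2457]
tcp_rot: [180.0, 0.0, 75.8]
wrist_force: [0.2, -0.1, 0.1]
grip_width: 0.0597
t: 6.97
tool_pos: [0.279, -0.3867, 0.2457]
tcp_rot: [180.0, 0.0, 105.4]
wrist_force: [0.9, 0.6, 0.2]
grip_width: 0.0597
jaws -8.0 [379.2 384.4 386.6 387.  386.6 384.8 381.5]
back -13.0 [65.6 66.4 67.1 67.5 67.4 67.1 67.1]
base left -6.5 [112.2 114.8 116.6 117.3 117.  115.8 113.8]
```

```bash
python3 -m crank '[0,0,0,0.475,0.87,0,60, 0,0,0,0.475,0.87,0,60, 0,0,0,0.475,0.87,0,60, 0,0,0,0.475,0.87,0,60, 0,0,0,0.9,0.32,0,60, 0,0,0,0.9,0.32,0,60, 0,0,0,0.9,0.32,0,60, 0,0,0,0.9,0.32,0,60, 0,0,0,0.9,0.32,0,60, 0,0,0,0.9,0.32,0,60]'
python3 -m crank '[0,0,0,0.9,0.32,0,60, 0,0,0,0.9,0.32,0,60, 0,0,0,0.9,0.32,0,60, 0,0,0,0.9,0.32,0,60, 0,0,0,0.9,0.32,0,60, 0,0,0,0.9,0.32,0,60, 0,0,0,0.9,0.32,0.5,60, 0,0,0,0,0,0.5,60, 0,0,0,0,0,1,60, 0,0,0,0,0,0,60]'
cat > g.py <<'E'
import sys
from h import *
s=robot.observe(); R=Ro.from_euler('xyz',s['tcp_rot'],degrees=True)
t=np.array([float(v) for v in sys.argv[1:4]]); yaw=float(sys.argv[4])
d=R.inv().apply(t-s['tool_pos'])/.04
rv=(R.inv()*Ro.from_euler('xyz',[180,0,yaw],degrees=True)).as_rotvec()/.1
print(s['t'],s['tool_pos'],s['tcp_rot'],'shift units',d.round(3),'turn units',rv.round(3))
E
python3 g.py .456 .2485 .022 105.6
```

```text
t: 7.8
tool_pos: [0.4076, -0.0469, 0.2459]
tcp_rot: [180.0, 0.0, 105.4]
wrist_force: [-0.1, 1.0, 0.1]
grip_width: 0.0599
t: 8.63
tool_pos: [0.4226, 0.2165, 0.1609]
tcp_rot: [-179.4, 0.0, 105.6]
wrist_force: [-1.4, 0.1, -0.7]
grip_width: 0.0598
8.6333 [0.42264766 0.21645885 0.16093682] [-1.79370110e+02  3.64135578e-02  1.05574633e+02] shift units [0.55  1.056 3.462] turn units [-0.11   0.006 -0.004]
```

```bash
python3 -m crank '[0,0,0,0.27,0.53,0,60, 0,0,0,0.28,0.53,0,60, 0,0,0,0,0,0.5,60, 0,0,0,0,0,0.6,60, 0,0,0,0,0,0.6,60, 0,0,0,0,0,0.5,60, 0,0,0,0,0,0.2,60, 0,0,0,0,0,0,60, 0,0,0,0,0,0,60, 0,0,0,0,0,0,60]'
python3 g.py .456 .2485 .022 105.6
python3 - <<'E'
from h import *
p=imaging.read_camera('top'); q=imaging.read_camera('side')
def rect(p,z,x0,y0):
    g=np.float32([[proj(p,(x0-.0004*i,y0-.0004*j,z)) for j in range(390)] for i in range(500)])
    return cv2.remap(p['color'],g[:,:,0],g[:,:,1],cv2.INTER_CUBIC)
cv2.imwrite('pics/g1.png',np.hstack([rect(p,.014,.56,.33),rect(q,.014,.56,.33)])[:,:,::-1])
for c in (p,q):
  for d in models.place_of(c,'plunger'): print(toworld(c,d['position']).round(4),d['confidence'])
E
```

```text
t: 9.47
tool_pos: [0.4624, 0.2497, 0.0721]
tcp_rot: [179.8, -0.0, 105.5]
wrist_force: [-0.2, -0.1, -0.5]
grip_width: 0.06
9.4667 [0.46241742 0.24966445 0.0720839 ] [ 1.79845669e+02 -7.99836701e-03  1.05544455e+02] shift units [ 0.015 -0.166  1.252] turn units [ 0.027 -0.001 -0.01 ]
[0.2854 0.5483 0.0158] 0.92
[0.6388 0.3853 0.0129] 0.54
[0.4624 0.217  0.0179] 0.5
[0.2965 0.3224 0.0139] 0.87
[0.2813 0.5471 0.0135] 0.83
[0.6357 0.3795 0.0175] 0.71
[0.4649 0.2247 0.0182] 0.58
```

View pics/g1.png

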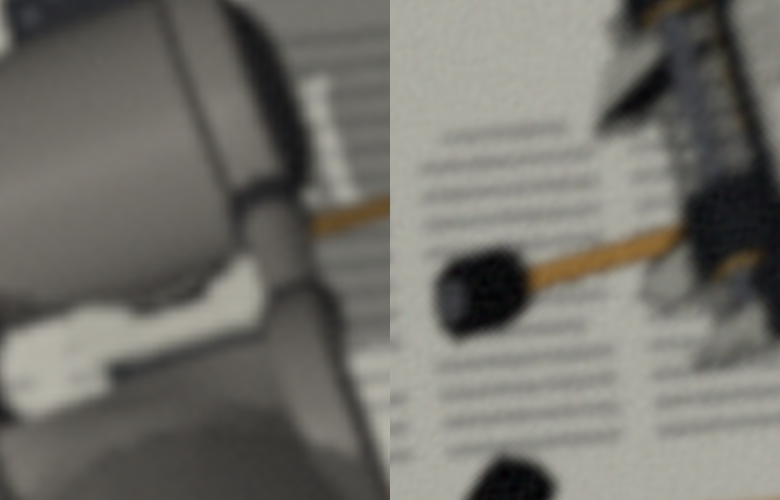

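```bash
python3 -m crank '[0,0,0,0.01,-0.16,0.2,60, 0,0,0,0,0,0.4,60, 0,0,0,0,0,0.4,60, 0,0,0,0,0,0.24,60, 0,0,0,0,0,0,60, 0,0,0,0,0,0,60, 0,0,0,0,0,0,0, 0,0,0,0,0,0,0, 0,0,0,0,0,0,0, 0,0,0,0,0,0,0]' 50
python3 -m crank '[0,0,0,0,0,0,0, 0,0,0,0,0,0,0, 0,0,0,0,0,0,0, 0,0,0,0,0,0,0, 0,0,0,0,0,-0.3,0, 0,0,0,0,0,-0.6,0, 0,0,0,0,0,-0.8,0, 0,0,0,0,0,-0.8,0, 0,0,0,0,0,-0.5,0, 0,0,0,0,0,0,0]' 50
python3 g.py .6033 -.0238 .12 97.2
python3 - <<'E'
from h import *
p=imaging.read_camera('side'); save(p,'lift.png')
cv2.imwrite('pics/liftc.png',cv2.resize(p['color'][200:380,230:430,::-1],None,fx=3,fy=3))
for n in ('plunger','plunger_cup'):
  for d in models.place_of(p,n): print(n,toworld(p,d['position']).round(4),d['confidence'])
E
```

```text
t: 10.5
tool_pos: [0.4552, 0.2481, 0.0211]
tcp_rot: [180.0, 0.0, 105.6]
wrist_force: [-0.8, -0.7, 0.2]
grip_width: 0.0377
t: 11.33
tool_pos: [0.4572, 0.249, 0.1451]
tcp_rot: [179.5, -0.0, 105.6]
wrist_force: [-0.1, 1.7, -0.9]
grip_width: 0.0087
11.3333 [0.45720326 0.248973   0.14506991] [ 1.79531137e+02 -3.52538327e-02  1.05589147e+02] shift units [-7.55   1.68   0.636] turn units [ 0.081 -0.012  1.464]
plunger [0.2801 0.545  0.0106] 0.93
plunger [0.6368 0.3796 0.0166] 0.62
plunger [0.2929 0.3173 0.0136] 0.61
plunger [0.4667 0.2222 0.1388] 0.51
plunger_cup [0.6846 0.44   0.0176] 0.88
plunger_cup [0.2338 0.3636 0.0113] 0.86
plunger_cup [0.3053 0.4759 0.0149] 0.86
plunger_cup [ 0.5813 -0.1535  0.0705] 0.24
```

View pics/liftc.png

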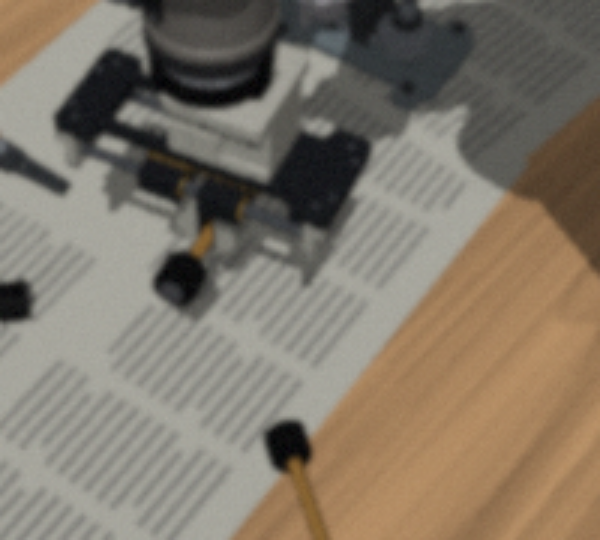

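```bash
python3 -m crank '[0,0,0,-0.5,0.1,0,0, 0,0,0,-0.9,0.2,0,0, 0,0,0,-0.95,0.21,0,0, 0,0,0,-0.95,0.21,0,0, 0,0,0,-0.95,0.21,0,0, 0,0,0,-0.95,0.21,0,0, 0,0,0,-0.95,0.21,0,0, 0,0,0,-0.8,0.21,0,0, 0,0,0,-0.4,0.12,0,0, 0,0,0,-0.15,0.06,0,0]'
python3 -m crank '[0,0,0.4,0,0,0,0, 0,0,0.7,0,0,0,0, 0,0,0.36,0,0,0.2,0, 0,0,0,0,0,0.3,0, 0,0,0,0,0,0.3,0, 0,0,0,0,0,0.2,0, 0,0,0,0,0,0,0, 0,0,0,0,0,0,0, 0,0,0,0,0,0,0, 0,0,0,0,0,0,0]'
python3 g.py .6033 -.0238 .0515 97.2
python3 - <<'E'
from h import *
for c in ('top','side'):
    p=imaging.read_camera(c); save(p,c+'_p.png')
    for n in ('plunger','plunger_cup','seat','cam_axis','cam_knob'):
        for d in models.place_of(p,n): print(c,n,toworld(p,d['position']).round(4),d['confidence'])
p=imaging.read_camera('side')
cv2.imwrite('pics/placec.png',cv2.resize(p['color'][110:280,260:460,::-1],None,fx=3.5,fy=3.5))
E
```

```text
t: 12.32
tool_pos: [0.6028, -0.025, 0.1382]
tcp_rot: [-179.8, -0.0, 105.4]
wrist_force: [-0.6, -0.0, -1.1]
grip_width: 0.0085
t: 13.15
tool_pos: [0.603, -0.0221, 0.1014]
tcp_rot: [179.9, 0.0, 97.2]
wrist_force: [0.7, -0.1, -1.3]
grip_width: 0.0087
13.15 [ 0.60300968 -0.02207316  0.10141165] [1.79939247e+02 2.16236464e-02 9.72281133e+01] shift units [-0.043  0.     1.248] turn units [0.011 0.004 0.005]
top plunger [0.2829 0.5443 0.0173] 0.89
top plunger [0.2962 0.3261 0.0126] 0.58
top plunger [0.6351 0.3863 0.0125] 0.56
top plunger_cup [0.2373 0.3618 0.014 ] 0.88
top plunger_cup [0.6844 0.4398 0.0127] 0.62
top plunger_cup [ 0.6141 -0.1202  0.0962] 0.54
top seat [ 0.611  -0.0688  0.0384] 0.8
top cam_axis [ 0.5397 -0.0788  0.0525] 0.73
top cam_knob [ 0.5866 -0.1532  0.0705] 0.44
side plunger [0.2968 0.3238 0.0106] 0.73
side plunger [0.637  0.3808 0.0166] 0.68
side plunger [0.2795 0.5467 0.0101] 0.57
side plunger [ 0.6068 -0.0477  0.0936] 0.54
side plunger_cup [0.2349 0.3623 0.0132] 0.82
side plunger_cup [0.3059 0.4775 0.014 ] 0.78
side plunger_cup [0.6843 0.4415 0.0172] 0.66
side seat [ 0.6076 -0.0726  0.0396] 0.67
side seat [ 0.7081  0.2287 -0.0014] 0.63
side cam_axis [ 0.5418 -0.0814  0.0538] 0.72
side cam_knob [ 0.5852 -0.1532  0.0691] 0.84
```

View pics/placec.png

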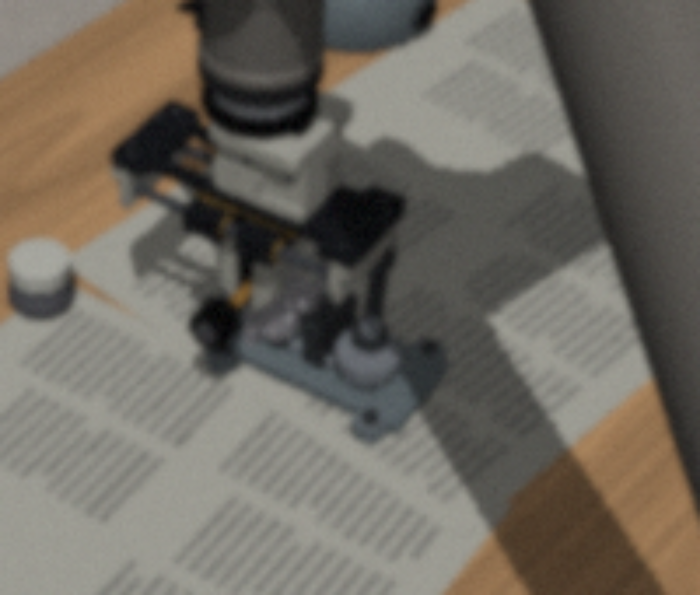

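```bash
python3 -m crank '[0,0,0,-0.02,0,0.2,0, 0,0,0,-0.02,0,0.3,0, 0,0,0,0,0,0.2,0, 0,0,0,0,0,0.1,0, 0,0,0,0,0,0.1,0, 0,0,0,0,0,0.08,0, 0,0,0,0,0,0.06,0, 0,0,0,0,0,0.06,0, 0,0,0,0,0,0,0, 0,0,0,0,0,0,0]'
python3 -m crank '[0,0,0,0,0,0.04,0, 0,0,0,0,0,0.04,0, 0,0,0,0,0,0.03,0, 0,0,0,0,0,0.02,0, 0,0,0,0,0,0.02,0, 0,0,0,0,0,0,0, 0,0,0,0,0,0,0, 0,0,0,0,0,0,0, 0,0,0,0,0,0,0, 0,0,0,0,0,0,0]'
python3 g.py .6033 -.0238 .0505 97.2
```

```text
t: 14.63
tool_pos: [0.6029, -0.0238, 0.0569]
tcp_rot: [180.0, 0.0, 97.2]
wrist_force: [0.2, -0.0, -1.2]
grip_width: 0.0086
t: 15.47
tool_pos: [0.6029, -0.0237, 0.0508]
tcp_rot: [180.0, 0.0, 97.2]
wrist_force: [0.6, -0.1, -0.3]
grip_width: 0.0086
15.4667 [ 0.60286714 -0.02374956  0.05081061] [1.79996992e+02 5.18050578e-03 9.72210014e+01] shift units [-0.003  0.011  0.008] turn units [0.001 0.001 0.004]
```

```bash
python3 -m crank '[0,0,0,0,0,0.02,0, 0,0,0,0,0,0,0, 0,0,0,0,0,0,40, 0,0,0,0,0,0,40, 0,0,0,0,0,0,40, 0,0,0,0,0,0,40, 0,0,0,0,0,0,40, 0,0,0,0,0,0,40, 0,0,0,0,0,0,40, 0,0,0,0,0,0,40]'
python3 -m crank '[0,0,0,0,0,-0.3,40, 0,0,0,0,0,-0.7,40, 0,0,0,0,0,-0.8,40, 0,0,0,0,0,-1,40, 0,0,0,0,0,-1,40, 0,0,0,1,0,-0.2,40, 0,0,0,1,0,0,40, 0,0,0,1,0,0,40, 0,0,0,1,0,0,40, 0,0,0,0.5,0,0,40]'
cat > v.py <<'E'
import sys
from h import *
S=np.array([.6093,-.0705]); c,s=np.cos(np.radians(7.2)),np.sin(np.radians(7.2))
for cn in ('top','side'):
    p=imaging.read_camera(cn)
    for n in ('plunger','plunger_cup','cam_knob','cam_axis','follower','jaw'):
        for d in models.place_of(p,n):
            w=toworld(p,d['position']); e=w[:2]-S
            if np.hypot(*e)<.2: print(cn,n,w.round(4),'seat frame',np.round([c*e[0]+s*e[1],-s*e[0]+c*e[1]],4),round(d['confidence'],2))
    g=np.float32([[proj(p,(.68-.0004*i,.03-.0004*j,.043)) for j in range(395)] for i in range(500)])
    im=cv2.remap(p['color'],g[:,:,0],g[:,:,1],cv2.INTER_CUBIC)
    out=im if cn=='top' else np.hstack([out,im])
cv2.imwrite('pics/'+sys.argv[1],out[:,:,::-1])
E
python3 v.py r1.png
```

```text
t: 16.3
tool_pos: [0.6029, -0.0238, 0.05]
tcp_rot: [180.0, 0.0, 97.2]
wrist_force: [0.3, -0.1, -0.2]
grip_width: 0.0402
t: 17.13
tool_pos: [0.5791, 0.1589, 0.2113]
tcp_rot: [179.9, -0.1, 97.4]
wrist_force: [-0.4, -0.5, -1.0]
grip_width: 0.0399
top plunger [ 0.6058 -0.0537  0.0446] seat frame [-0.0014  0.0171] 0.89
top plunger_cup [ 0.6155 -0.1202  0.0433] seat frame [-0.     -0.0501] 0.77
top plunger_cup [ 0.6048 -0.0523  0.0444] seat frame [-0.0022  0.0186] 0.42
top cam_knob [ 0.5888 -0.1529  0.0688] seat frame [-0.0307 -0.0792] 0.81
top cam_axis [ 0.5411 -0.0738  0.051 ] seat frame [-0.0681  0.0053] 0.76Traceback (most recent call last):
  File "v.py", line 7, in <module>
    for d in models.place_of(p,n):
             ~~~~~~~~~~~~~~~^^^^^
ValueError: it knows: cam_axis, cam_knob, grease_jar, jaw, pliers, plunger, plunger_cup, seat, vise, washer
```

```bash
sed -i "s/'follower',//" v.py; python3 v.py r1.png
```

```text
top plunger [ 0.6056 -0.0513  0.0444] seat frame [-0.0013  0.0195] 0.55
top plunger_cup [ 0.6098 -0.0681  0.0391] seat frame [0.0008 0.0023] 0.61
top plunger_cup [ 0.6138 -0.12    0.0445] seat frame [-0.0018 -0.0497] 0.57
top cam_knob [ 0.5846 -0.1549  0.0719] seat frame [-0.0351 -0.0806] 0.89
top cam_axis [ 0.537  -0.0768  0.0513] seat frame [-0.0725  0.0028] 0.62
top jaw [ 0.5842 -0.0707 -0.0023] seat frame [-0.025   0.0029] 0.55
side plunger [ 0.6041 -0.0492  0.0445] seat frame [-0.0025  0.0217] 0.76
side plunger_cup [ 0.5835 -0.0727 -0.0015] seat frame [-0.0259  0.001 ] 0.65
side plunger_cup [ 0.6155 -0.1243  0.045 ] seat frame [-0.0006 -0.0541] 0.56
side plunger_cup [ 0.5408 -0.0821  0.0524] seat frame [-0.0694 -0.0029] 0.49
side cam_knob [ 0.5814 -0.1513  0.0681] seat frame [-0.0378 -0.0767] 0.66
side cam_axis [ 0.541  -0.0799  0.053 ] seat frame [-0.0689 -0.0007] 0.69
side jaw [ 0.5838 -0.0771  0.0017] seat frame [-0.0261 -0.0033] 0.49
```

View pics/r1.png

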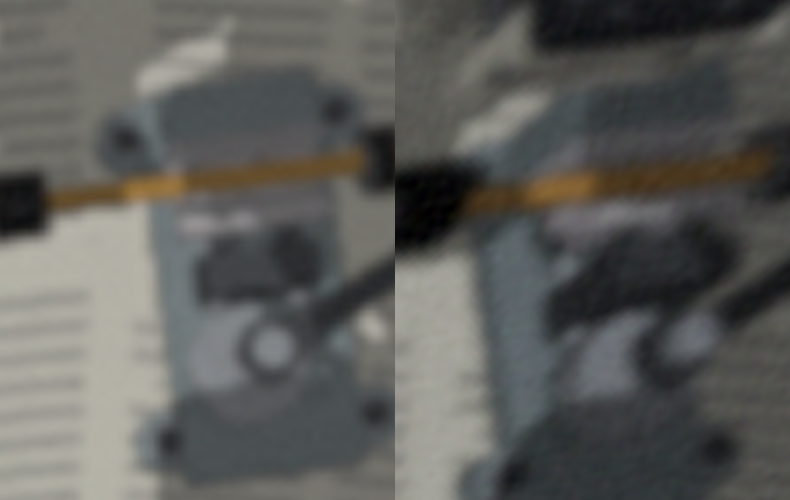

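```bash
python3 g.py .585 -.1528 .13 121.3
```

```text
17.9833 [0.580244   0.15470269 0.20991539] [-1.79992334e+02  5.43108852e-03  9.72100602e+01] shift units [-7.642 -0.847  1.999] turn units [-2.000e-03  1.000e-03 -4.204e+00]
```

```bash
python3 -m crank '[0,0,0,-0.7,-0.085,0,40, 0,0,0,-0.9,-0.1,0,40, 0,0,0,-0.9,-0.1,0,40, 0,0,0,-0.9,-0.1,0,40, 0,0,0,-0.9,-0.1,0,40, 0,0,0,-0.9,-0.1,0,40, 0,0,0,-0.9,-0.1,0,40, 0,0,0,-0.9,-0.1,0,40, 0,0,0,-0.64,-0.1,0,40, 0,0,0,0,-0.062,0,40]'
python3 -m crank '[0,0,-1,0,0,0,40, 0,0,-1,0,0,0,40, 0,0,-1,0,0,0,40, 0,0,-1,0,0,0,40, 0,0,-0.2,0,0,0.5,40, 0,0,0,0,0,0.7,40, 0,0,0,0,0,0.5,40, 0,0,0,0,0,0.3,40, 0,0,0,0,0,0,40, 0,0,0,0,0,0,40]'
python3 g.py .585 -.1528 .083 121.3
```

```text
t: 18.82
tool_pos: [0.5809, -0.1583, 0.2097]
tcp_rot: [180.0, 0.1, 96.9]
wrist_force: [0.3, -0.0, -0.2]
grip_width: 0.0398
t: 19.65
tool_pos: [0.5809, -0.1526, 0.1298]
tcp_rot: [-180.0, -0.1, 121.3]
wrist_force: [-0.4, -0.8, 0.5]
grip_width: 0.0399
19.65 [ 0.58093232 -0.15258792  0.12976244] [-1.79962576e+02 -5.23140072e-02  1.21304859e+02] shift units [-0.058  0.085  1.169] turn units [-0.007 -0.009  0.001]
```

```bash
python3 -m crank '[0,0,0,-0.06,0.085,0.2,40, 0,0,0,0,0,0.4,40, 0,0,0,0,0,0.4,40, 0,0,0,0,0,0.17,40, 0,0,0,0,0,0,40, 0,0,0,0,0,0,0, 0,0,0,0,0,0,0, 0,0,0,0,0,0,0, 0,0,0,0,0,0,0, 0,0,0,0,0,0,0]' 10
python3 g.py .585 -.1528 .083 121.3
python3 v.py k1.png | grep -E "plunger|knob"
```

```text
t: 20.48
tool_pos: [0.5858, -0.1536, 0.0841]
tcp_rot: [179.9, 0.1, 121.3]
wrist_force: [-0.5, 0.3, 3.0]
grip_width: 0.0177
20.4833 [ 0.58582184 -0.1536251   0.08412208] [1.79931621e+02 9.33889836e-02 1.21280821e+02] shift units [ 0.028 -0.007  0.028] turn units [ 0.012  0.016 -0.003]
top plunger [ 0.6046 -0.0516  0.0454] seat frame [-0.0022  0.0193] 0.57
top plunger_cup [ 0.6168 -0.1222  0.0441] seat frame [ 0.0009 -0.0522] 0.6
side plunger [ 0.6071 -0.0502  0.0444] seat frame [0.0004 0.0204] 0.76
side plunger [ 0.5834 -0.0752  0.0045] seat frame [-0.0263 -0.0014] 0.64
side plunger_cup [ 0.6162 -0.1233  0.042 ] seat frame [ 0.0003 -0.0533] 0.71
side cam_knob [ 0.5792 -0.1553  0.0663] seat frame [-0.0405 -0.0803] 0.98
```

View pics/k1.png

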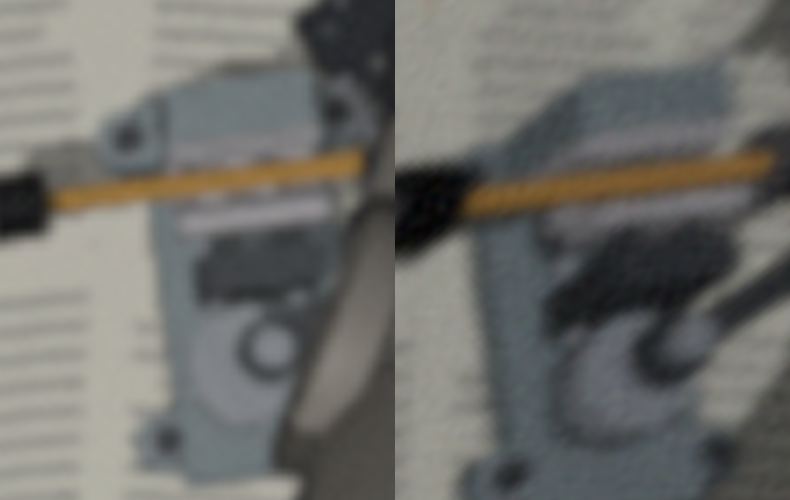

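Knob is gripped (17.7 mm), and the rod lies well. I'll turn the cam in steps.

```bash
python3 -m crank '[0,0,0.5,0.003,-0.106,0,0, 0,0,0.5,0.003,-0.106,0,0, 0,0,0.5,0.003,-0.106,0,0, 0,0,0.5,0.003,-0.106,0,0, 0,0,0.5,0.003,-0.106,0,0, 0,0,0.5,0.003,-0.106,0,0, 0,0,0.5,0.003,-0.106,0,0, 0,0,0.5,0.003,-0.106,0,0, 0,0,0.5,0.003,-0.106,0,0, 0,0,0.5,0.003,-0.106,0,0]' 15
python3 -m crank '[0,0,0.5,0.003,-0.106,0,0, 0,0,0.5,0.003,-0.106,0,0, 0,0,0.5,0.003,-0.106,0,0, 0,0,0.5,0.003,-0.106,0,0, 0,0,0.5,0.003,-0.106,0,0, 0,0,0.5,0.003,-0.106,0,0, 0,0,0.5,0.003,-0.106,0,0, 0,0,0.5,0.003,-0.106,0,0, 0,0,0.5,0.003,-0.106,0,0, 0,0,0.5,0.003,-0.106,0,0]'
python3 - <<'E'
from h import *
s=robot.observe(); d=s['tool_pos'][:2]-np.array([.5402,-.079]); print(np.hypot(*d),np.degrees(np.arctan2(d[1],d[0])),s['moment'],s['wrist_force'])
E
```

```text
t: 21.92
tool_pos: [0.5458, -0.1666, 0.0841]
tcp_rot: [179.9, 0.1, 92.5]
wrist_force: [0.7, -2.7, 5.5]
grip_width: 0.0174
t: 22.75
tool_pos: [0.5046, -0.1592, 0.0841]
tcp_rot: [179.8, 0.2, 63.9]
wrist_force: [-1.0, -9.5, 5.1]
grip_width: 0.0176
0.08776605968482241 -113.95173266150108 [-1.66276385  0.1298686   0.04363545] [-0.97691534 -9.45100317  5.09512559]
```

```bash
python3 -m crank '[0,0,0.5,0.003,-0.106,0,0, 0,0,0.5,0.003,-0.106,0,0, 0,0,0.5,0.003,-0.106,0,0, 0,0,0.5,0.003,-0.106,0,0, 0,0,0.5,0.003,-0.106,0,0, 0,0,0.5,0.003,-0.106,0,0, 0,0,0.5,0.003,-0.106,0,0, 0,0,0.5,0.003,-0.106,0,0, 0,0,0.5,0.003,-0.106,0,0, 0,0,0.5,0.003,-0.106,0,0]' 20
python3 -m crank '[0,0,0.5,0.003,-0.106,0,0, 0,0,0.5,0.003,-0.106,0,0, 0,0,0.5,0.003,-0.106,0,0, 0,0,0.5,0.003,-0.106,0,0, 0,0,0.5,0.003,-0.106,0,0, 0,0,0.5,0.003,-0.106,0,0, 0,0,0.5,0.003,-0.106,0,0, 0,0,0.5,0.003,-0.106,0,0, 0,0,0.4,0.003,-0.09,0,0, 0,0,0,0,0,0,0]'
python3 - <<'E'
from h import *
s=robot.observe(); d=s['tool_pos'][:2]-np.array([.5402,-.079]); print(np.hypot(*d),np.degrees(np.arctan2(d[1],d[0])),s['moment'],s['wrist_force'])
E
python3 v.py k2.png
```

```text
t: 23.58
tool_pos: [0.4709, -0.1333, 0.0841]
tcp_rot: [179.8, 0.3, 35.3]
wrist_force: [-10.7, -19.0, 10.4]
grip_width: 0.0172
t: 24.42
tool_pos: [0.4537, -0.0968, 0.0837]
tcp_rot: [179.9, 0.5, 10.1]
wrist_force: [-19.8, -13.1, 18.8]
grip_width: 0.0169
0.0882702027302344 -168.38988637648725 [-2.1863699   3.18469035 -0.08785316] [-19.79230025 -13.06436819  18.77824852]
top plunger_cup [ 0.6185 -0.1192  0.0435] seat frame [ 0.003  -0.0495] 0.76
top cam_knob [ 0.6097 -0.0682  0.0405] seat frame [0.0007 0.0023] 0.28
top cam_axis [ 0.5392 -0.0772  0.0519] seat frame [-0.0704  0.0022] 0.56
top jaw [ 0.5922 -0.0695  0.0006] seat frame [-0.0169  0.0031] 0.42
side plunger [ 0.6083 -0.0524  0.0459] seat frame [0.0013 0.0181] 0.81
side plunger [ 0.6072 -0.071   0.0407] seat frame [-0.0021 -0.0002] 0.32
side plunger_cup [ 0.616  -0.1229  0.0428] seat frame [ 0.0001 -0.0528] 0.94
side plunger_cup [ 0.4559 -0.0969  0.0699] seat frame [-0.1555 -0.007 ] 0.47
side cam_knob [ 0.4533 -0.0994  0.0661] seat frame [-0.1584 -0.0091] 0.65
side cam_axis [ 0.5371 -0.0793  0.053 ] seat frame [-0.0727  0.0003] 0.57
side jaw [ 0.5931 -0.0738  0.0018] seat frame [-0.0165 -0.0013] 0.49
```

View pics/k2.png

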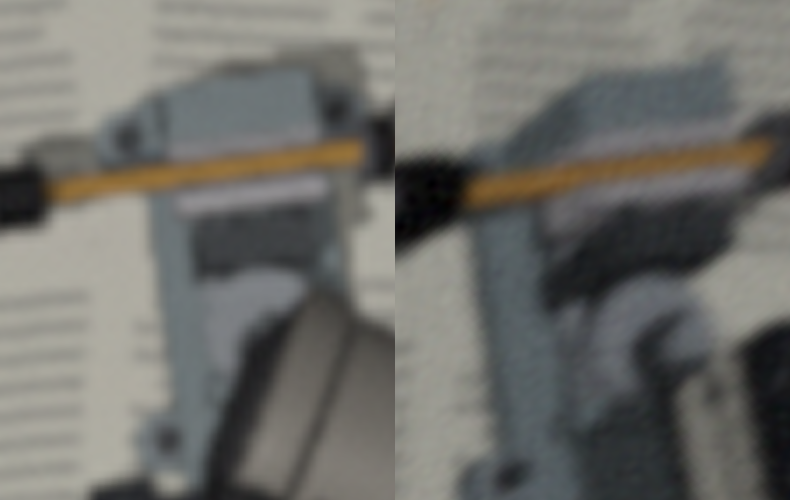

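```bash
python3 -m crank '[0,0,0.25,-0.04,-0.055,0,0, 0,0,0.25,-0.04,-0.055,0,0, 0,0,0,-0.02,0,0,0, 0,0,0,0,0,0,0, 0,0,0,0,0,0,0, 0,0,0,0,0,0,40, 0,0,0,0,0,0,40, 0,0,0,0,0,0,40, 0,0,0,0,0,0,40, 0,0,0,0,0,0,40]'
python3 g.py .45 -.09 .084 7.2; python3 -c "
from h import *
print(robot.observe()['wrist_force'])"
python3 -m crank '[0,0,0,0,0,-0.3,40, 0,0,0,0,0,-0.7,40, 0,0,0,0,0,-0.9,40, 0,0,0,0,0,-1,40, 0,0,0,-0.3,-0.9,0,40, 0,0,0,-0.3,-0.9,0,40, 0,0,0,-0.3,-0.9,0,40, 0,0,0,-0.3,-0.9,0,40, 0,0,0,-0.3,-0.9,0,40, 0,0,0,0,0,0,40]'
python3 v.py k3.png; python3 v.py k4.png
```

```text
t: 25.85
tool_pos: [0.453, -0.0912, 0.083]
tcp_rot: [-180.0, 0.0, 7.3]
wrist_force: [0.5, 0.5, 0.1]
grip_width: 0.0399
25.85 [ 0.45301708 -0.09123791  0.08298937] [-1.79983729e+02  2.62875462e-02  7.27729347e+00] shift units [-0.071 -0.04  -0.025] turn units [-0.003  0.005  0.013]
[0.50448197 0.52085254 0.1334815 ]
t: 26.68
tool_pos: [0.3672, 0.084, 0.199]
tcp_rot: [-179.9, 0.1, 7.6]
wrist_force: [0.3, -1.0, -0.1]
grip_width: 0.04
top plunger [ 0.6073 -0.0541  0.0437] seat frame [0.0001 0.0165] 0.86
top plunger [ 0.6089 -0.0706  0.0409] seat frame [-0.0004 -0.    ] 0.19
top plunger_cup [ 0.6224 -0.1178  0.0461] seat frame [ 0.0071 -0.0486] 0.65
top cam_knob [ 0.4571 -0.093   0.0682] seat frame [-0.1538 -0.0033] 0.76
top cam_axis [ 0.5389 -0.0758  0.0497] seat frame [-0.0705  0.0035] 0.63
top jaw [ 0.5923 -0.0703 -0.001 ] seat frame [-0.0169  0.0023] 0.62
side plunger [ 0.6119 -0.0492  0.045 ] seat frame [0.0052 0.0208] 0.72
side plunger_cup [ 0.6191 -0.1246  0.0437] seat frame [ 0.003  -0.0549] 0.54
side cam_axis [ 0.5413 -0.0854  0.0503] seat frame [-0.0693 -0.0063] 0.59
side jaw [ 
[... 299 characters left out ...]
-0.0715 -0.0009] seat frame [-0.0156  0.001 ] 0.54
top cam_axis [ 0.5382 -0.0726  0.0523] seat frame [-0.0708  0.0068] 0.72
top cam_axis [ 0.6101 -0.05    0.0444] seat frame [0.0034 0.0203] 0.58
top jaw [ 0.5915 -0.07   -0.0009] seat frame [-0.0176  0.0027] 0.48
side plunger [ 0.6123 -0.0495  0.0428] seat frame [0.0057 0.0205] 0.76
side plunger_cup [ 0.6219 -0.1271  0.0444] seat frame [ 0.0054 -0.0577] 0.6
side cam_axis [ 0.6049 -0.0689  0.0404] seat frame [-0.0042  0.0022] 0.66
side cam_axis [ 0.5819 -0.073  -0.0015] seat frame [-0.0275  0.0009] 0.61
side cam_axis [ 0.5419 -0.0787  0.0542] seat frame [-0.0679  0.0003] 0.56
side jaw [ 0.5933 -0.0746  0.0027] seat frame [-0.0164 -0.0021] 0.44
```

View pics/k3.png

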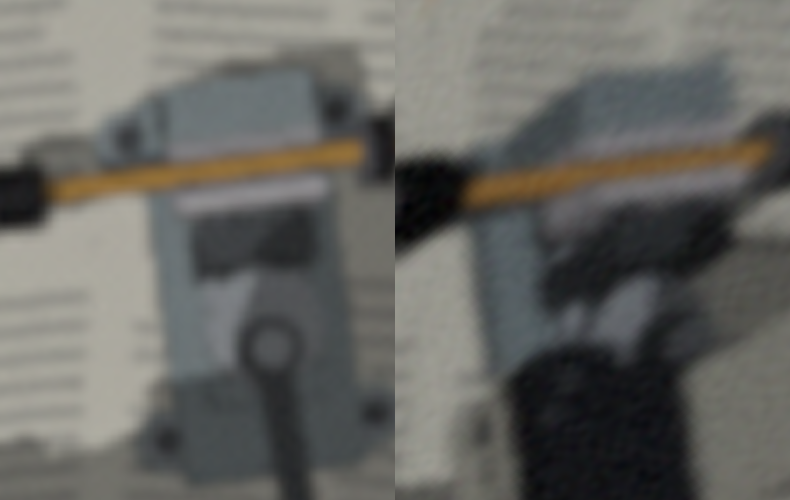

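```bash
python3 - <<'E'
from h import *
p=imaging.read_camera('top')
for n in ('pliers','washer','grease_jar'):
    d=models.place_of(p,n); print(n,[(toworld(p,e['position']).round(3),round(e['confidence'],2)) for e in d[:2]])
print(robot.observe()['t']); close_job()
E
```

```text
pliers [(array([0.713, 0.229, 0.002]), 0.97)]
washer [(array([ 0.399, -0.349, -0.   ]), 0.64)]
grease_jar [(array([ 0.771,  0.018, -0.001]), 0.57)]
28.0833
the job is handed in; nothing more can be done
```

I laid the rightmost plunger's rod on the step between the open jaws and let go of it, cup to the right. I then gripped the knob, turned the cam to lever straight back, released it, backed clear and handed the job in at about 28 s.

- **Rod:** the camera readings put its middle about 16–21 mm left of the jaws' middle and 0–6 mm towards the fixed jaw. It was level within the reading noise, at 43–46 mm height (43 mm wanted).
- **Cam and jaw:** the lever was within about 2° of straight back by picture and by gripper position. The network knob readings scattered more, implying up to roughly 9°. The moving jaw read about 8–10 mm forward. I could not measure the follower travel or the grip force directly.
- **Clear of everything:** the last wrist force was about 1 N or less, with the gripper well away. The pliers, washer and jar read within about 2 mm of where they started.
- **Disagreement:** the top and side cameras differed by about 3–5 mm on the seat and cam axis positions, so I averaged them. The circle I drove the knob along was a few millimetres off. It pushed back on the gripper with up to about 30 N in total near the end of the turn, and I relieved that before letting go.

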